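# Put the reagent bottles back on their own dosing scales

### The job

The three capped bottles are standing on the wrong dosing scales: rearrange them so that each stands upright and inside the white ring on the mat that matches its cap colour. Use the empty grey scale to park a bottle on the way, standing it inside the ring there and letting go, and leave the grey scale empty at the end. Keep the glass bottles upright, set them down without dropping them, and leave the beaker, jar and wrench alone.

Things in the scene. Friction and masses are not known exactly. Their poses are not given: they have to be found in the camera images.
- bottle_red: Loose amber glass bottle with a ribbed red screw cap, rigid and sealed, 0.13 to 0.25 kg. Round: body 50 mm diameter up to 62 mm, shoulder narrowing to a neck 34 mm wide at 75 mm, cap 40 mm diameter from 84 to 112 mm (its top). Origin: centre of the underside; z up along the bottle. Starts standing near the middle of one of the mats that is not of its cap's colour.
- bottle_blue: Loose amber glass bottle with a ribbed blue screw cap, rigid and sealed, 0.13 to 0.25 kg. Round: body 50 mm diameter up to 62 mm, shoulder narrowing to a neck 34 mm wide at 75 mm, cap 40 mm diameter from 84 to 112 mm (its top). Origin: centre of the underside; z up along the bottle. Starts standing near the middle of one of the mats that is not of its cap's colour.
- bottle_yellow: Loose amber glass bottle with a ribbed yellow screw cap, rigid and sealed, 0.13 to 0.25 kg. Round: body 50 mm diameter up to 62 mm, shoulder narrowing to a neck 34 mm wide at 75 mm, cap 40 mm diameter from 84 to 112 mm (its top). Origin: centre of the underside; z up along the bottle. Starts standing near the middle of one of the mats that is not of its cap's colour.
- scale_red: Dosing scale with a red square mat, fixed to the bench. White housing 104 x 104 mm, its display nose reaching 75 mm along the scale's own -x. The mat, 96 x 96 mm, is its flat top, 30 mm above the bench, with a white ring (74 mm inside) at its centre. Origin: centre of the underside, 30 mm below the mat's centre. The red-capped bottle belongs on it.
- scale_blue: Dosing scale with a blue square mat, fixed to the bench. White housing 104 x 104 mm, its display nose reaching 75 mm along the scale's own -x. The mat, 96 x 96 mm, is its flat top, 30 mm above the bench, with a white ring (74 mm inside) at its centre. Origin: centre of the underside, 30 mm below the mat's centre. The blue-capped bottle belongs on it.
- scale_yellow: Dosing scale with a yellow square mat, fixed to the bench. White housing 104 x 104 mm, its display nose reaching 75 mm along the scale's own -x. The mat, 96 x 96 mm, is its flat top, 30 mm above the bench, with a white ring (74 mm inside) at its centre. Origin: centre of the underside, 30 mm below the mat's centre. The yellow-capped bottle belongs on it.
- scale_grey: Dosing scale with a grey square mat, fixed to the bench. White housing 104 x 104 mm, its display nose reaching 75 mm along the scale's own -x. The mat, 96 x 96 mm, is its flat top, 30 mm above the bench, with a white ring (74 mm inside) at its centre. Origin: centre of the underside, 30 mm below the mat's centre. No bottle's own: starts empty, for parking.
- beaker: Bystander: loose clear plastic beaker, 70 mm wide at the rim, 85 mm tall, standing open end up. Origin: centre of the underside.
- jar: Bystander: loose closed jar with a white cap and paper label, 52 mm diameter, 70 mm tall. Origin: centre of the underside.
- wrench: Bystander: loose steel wrench, 150 mm long, lying flat on the bench beyond the scales, along its own x. Origin: middle of its underside.

How it is judged:
By the outcome, as a careful person would: the job done as asked, in the order asked, and still so for the second after the job is handed in, with the robot touching nothing.
It also fails if it takes over 112 s, if anything falls off the work surface, if the arm or the gripper's body presses on something with over 40 N, if the wrist force passes 120 N, or if a joint passes its speed limit or range.

### The arm

A 6-joint arm with a two-finger parallel gripper is mounted at the origin on the work surface. World frame = base frame: x ahead of the robot, y to its left, z up, the work surface at z = 0. Lengths are in m, angles in rad, forces in N, time in s.
With the tool pointing down it reaches from about 0.35 to 0.975 m from the base axis. Payload 4.9 kg.
Tool frame: the origin (TCP) lies on the centre line of the jaws, within the pads' length; the fingertips stand 8 mm ahead of it and the grasp point (between the pads) lies 11 mm behind it; z points along the fingers, y is the line along which they close (so a half turn about z gives the same grasp; the last joint's range is limited). The gripper opens to 85 mm and grips with 20 to 120 N. Pads are 22 mm wide; open, the fingers measure 114 mm over their backs; the gripper's body (76 mm by 85 mm) begins 54 mm behind the grasp point. The pads swing forward as they close: fully open they stand 13 mm farther back than shut.
Start: joints at [-1.296, 0.053, 1.613, -0, 1.476, -0.119], TCP at [0.24, -0.577, 0.239] pointing down, gripper open.
Joint ranges: [-3.01, 3.01], [-1.01, 2.22], [0.06, 2.58], [-1.02, 4.17], [0.09, 2.62], [-3.14, 3.14]. Speed limits (rad/s): [2.57, 2.57, 3.14, 3.14, 3.14, 3.14].

### API

Orientations are given as a rotation vector (axis times angle).
In Python, from station import ctrl gives the robot as it stands.
- The arm moves only by the tool advance, called after "Call:" as a command line: name --argument value ..., lists and objects as JSON in quotes. Schema: {"type":"object","properties":{"segments":{"type":"string"},"grip_n":{"type":"number"},"only":{"type":"string"},"quiet":{"type":"boolean"},"lines":{"type":"string"}},"required":["segments"],"additionalProperties":false}. segments is a string of 1 to 20 rows, parted by semicolons, with the numbers parted by commas; each row has 7 numbers: the finger opening in m, then dx, dy, dz in shares of 0.6 m (1.0 is 0.6 m), then a rotation vector rx, ry, rz in fractions of the full range, 1 being pi rad; each row is the pose to reach, as a shift and turn from the pose commanded when the call began, along the tool's axes at that moment; what a row does not reach only later rows make up. A row lasts 1/12 s, in which the tool goes at most 0.0417 m and 0.125 rad, less where a joint would pass 70% of its speed; a pose out of reach is approached as far as the arm can. The fingers move at their own pace and stop on an object; grip_n is the grip in N (left out, the last holds). Time passes only in rows, so rows that do not move let the fingers close. The tool returns the time, the measured TCP pose, the force, the opening and the grip force at its end. only (a regular expression) keeps the lines of the reply that match it, lines (a string "A,B") keeps lines A to B, and quiet returns only ok. No shift or turn number may pass 1 either way. Input that does not fit is refused with a message, and nothing moves.
- ctrl.get_obs(): the state, without advancing time (a new reading comes with each control period).
- ctrl.get_image(name): name is "scene" or "top" or "wrist"; returns the picture (480x640x3 uint8, red, green, blue); there is no depth.
- ctrl.camera_params(name): a dict with "fx", "fy", "cx", "cy" (pixels), "k1" (the pictures are not rectified: a ray, as slopes to the right and down, at radius r is drawn at 1 + k1 r^2 times it, then the intrinsics apply), "T" (4x4, takes a point from camera to world coordinates); the wrist camera has in their place "tool_from_camera" (4x4, takes a point from camera to tool coordinates, whose origin is the TCP and whose axes are the flange's). Camera axes: x right, y down, z forward; pixel columns grow to the right and rows downward; lengths in m; the calibration is good to about 2 mm. A picture is of the moment at which its call begins: read the wrist's pose just before it. camera_params takes no time and is no camera call.
- ctrl.finish_job(): hands the job in; it is judged then, once.
Trained networks look in the newest picture that a camera, given by its name, has taken for a name from the list of things; names that differ only in an ending like _2 or _b are one class to them, and where a whole thing is asked for, a point or a joint stands for the part that bears it (a point fixed in the world has none). Each returns a list of dicts, best first, with "p" (0 to 1); they miss things now and then, are a little off and sometimes report something else, mostly with a low value. They report only what shows in the picture. A call takes as long as a camera call.
- ctrl.find_in(camera, thing): "extent" ([left, top, right, bottom] in pixels, round what is visible of it).
- ctrl.cut_out(camera, thing): "mask" (480x640 bool, what is visible of it) and "extent" ([left, top, right, bottom] in pixels, round what is visible of it).
- ctrl.tip_of(camera, thing): "xy" ([column, row] in pixels: a listed point, or the origin of a listed thing).
The state is a dict: "t": time; "q": joint angles; "dq": joint speeds; "effort": joint torques, N m; "tool_pos": TCP position; "tool_rot": TCP orientation; "contact_force": force on the tool from outside, world axes, zero at the start; "wrist_torque": the same for the moment, N m; "opening": finger opening in m; "grip_force": force on a finger pad.
Only numpy, scipy, OpenCV 4.12 (cv2) and the standard library are available. Lean on these libraries where they do the work, as an engineer would, in place of code of your own. Each camera call takes 0.05 s, during which the arm holds its last target. There are 200 camera calls.

## Working session

There is one attempt and no reset: what is moved stays moved. The work goes in short steps, Python scripts to look and compute and a tool call to move; the robot and the scene stay as the last step left them, time stands still between calls to the robot, and variables do not carry over. Pictures are saved under pics/ and viewed, at most 14 in all, crops included, and the job is handed in when it is done.

```bash
ls; mkdir -p pics; python3 - <<'E'
from station import ctrl
import cv2
for n in ("scene","top"):
    im=ctrl.get_image(n); cv2.imwrite(f"pics/{n}0.png",im[:,:,::-1])
    p=ctrl.camera_params(n); print(n,p)
    for t in ["bottle_red","bottle_blue","bottle_yellow","scale_red","scale_blue","scale_yellow","scale_grey","beaker","jar","wrench"]:
        r=ctrl.tip_of(n,t)[:2]; print(t,[([round(float(v),1) for v in a["xy"]],round(a["p"],2)) for a in r])
o=ctrl.get_obs(); print({k:o[k] for k in("t","tool_pos","tool_rot","opening")})
E
```

```text
pics
scene {'fx': 456.3511097760477, 'fy': 456.3511097760477, 'cx': 322.85980111764616, 'cy': 239.070162361134, 'k1': -0.08482166340577826, 'T': array([[ 0.7384974 ,  0.51078464, -0.44013708,  0.92955374],
       [ 0.67421226, -0.55195058,  0.49070194, -0.36562557],
       [ 0.0077091 , -0.65912792, -0.75199133,  0.63558742],
       [ 0.        ,  0.        ,  0.        ,  1.        ]])}
bottle_red [([289.7, 199.7], 0.95), ([292.3, 215.0], 0.48)]
bottle_blue [([143.2, 302.1], 0.74)]
bottle_yellow [([409.3, 196.1], 0.84)]
scale_red [([403.6, 208.0], 0.89)]
scale_blue [([291.6, 214.5], 0.82)]
scale_yellow [([149.0, 310.1], 0.77)]
scale_grey [([318.1, 306.9], 0.69)]
beaker [([211.0, 398.2], 0.7)]
jar [([364.2, 166.4], 0.76)]
wrench [([437.4, 283.6], 0.75), ([318.0, 306.2], 0.73)]
top {'fx': 520.365417775308, 'fy': 520.365417775308, 'cx': 313.4996442283409, 'cy': 233.0486761208418, 'k1': -0.024685114351319436, 'T': array([[-0.02101174, -0.99326126,  0.11397625,  0.50978072],
       [-0.99974528,  0.0199346 , -0.01058217, -0.00306612],
       [ 0.00823879, -0.11416956, -0.99342711,  1.03289947],
       [ 0.        ,  0.        ,  0.        ,  1.        ]])}
bottle_red []
bottle_blue [([444.6, 316.9], 0.66)]
bottle_yellow [([191.8, 235.0], 0.9)]
scale_red [([193.3, 237.9], 0.63)]
scale_blue [([278.8, 310.1], 0.76)]
scale_yellow [([436.8, 319.3], 0.89)]
scale_grey [([335.8, 221.9], 0.78)]
beaker [([447.3, 223.4], 0.82)]
jar [([166.6, 312.2], 0.57)]
wrench [([253.1, 165.6], 0.9)]
{'t': 1.1, 'tool_pos': array([ 0.23979816, -0.5771308 ,  0.23929218]), 'tool_rot': array([-3.08086643e+00, -6.14525697e-01, -1.34146192e-05]), 'opening': 0.08517506369259194}
```

View pics/top0.png

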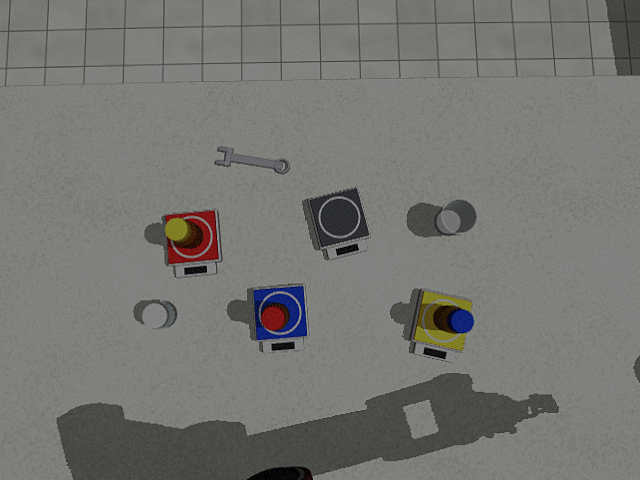

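View pics/scene0.png

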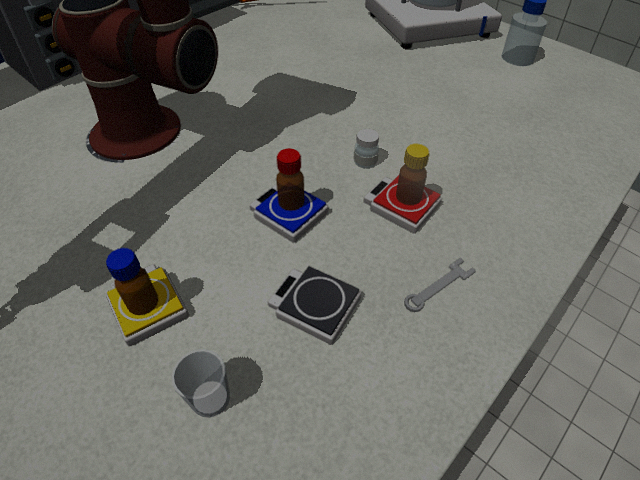

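```bash
cat > h.py <<'E'
from station import ctrl
import numpy as np, cv2
from scipy.spatial.transform import Rotation as R
def cam(n):
    p=ctrl.camera_params(n); K=np.array([[p["fx"],0,p["cx"]],[0,p["fy"],p["cy"]],[0,0,1]]); return K,np.array([p["k1"],0,0,0.]),p["T"]
def at_z(n,uv,z):
    K,d,T=cam(n); s=cv2.undistortPoints(np.array([[uv]],float),K,d)[0,0]
    r=T[:3,:3]@[s[0],s[1],1]; return T[:3,3]+r*(z-T[2,3])/r[2]
def proj(n,P):
    K,d,T=cam(n); Ti=np.linalg.inv(T); return cv2.projectPoints(np.array(P,float).reshape(-1,3),cv2.Rodrigues(Ti[:3,:3])[0],Ti[:3,3],K,d)[0][:,0]
E
python3 - <<'E'
from h import *
np.set_printoptions(precision=3,suppress=True)
for n in("scene","top"):
    for t in ["bottle_red","bottle_blue","bottle_yellow","scale_red","scale_blue","scale_yellow","scale_grey","beaker","jar","wrench"]:
        z=.03 if t[:3]=="bot" else 0
        r=ctrl.tip_of(n,t) if 0 else None
        m=ctrl.cut_out(n,t)
        if m: print(n,t,m[0]["extent"],round(m[0]["p"],2), m[0]["mask"].sum())
T={"scene":dict(bottle_red=(289.7,199.7),bottle_blue=(143.2,302.1),bottle_yellow=(409.3,196.1),scale_red=(403.6,208),scale_blue=(291.6,214.5),scale_yellow=(149,310.1),scale_grey=(318.1,306.9),beaker=(211,398.2),jar=(364.2,166.4),wrench=(437.4,283.6)),
"top":dict(bottle_blue=(444.6,316.9),bottle_yellow=(191.8,235),scale_red=(193.3,237.9),scale_blue=(278.8,310.1),scale_yellow=(436.8,319.3),scale_grey=(335.8,221.9),beaker=(447.3,223.4),jar=(166.6,312.2),wrench=(253.1,165.6))}
for n in T:
    for k,v in T[n].items(): print(n,k,at_z(n,v,.03 if k[0]=="b" and k[1]=="o" else 0))
E
```

```text
scene bottle_red [276.6, 148.4, 303.6, 213.1] 0.78 1481
scene bottle_blue [105.3, 246.1, 159.0, 315.9] 0.93 2150
scene bottle_yellow [395.9, 147.0, 431.7, 206.0] 0.82 1483
scene scale_red [363.8, 178.6, 443.1, 233.5] 0.97 2171
scene scale_blue [250.3, 182.5, 325.0, 241.3] 0.92 2241
scene scale_yellow [104.4, 262.5, 188.2, 346.9] 0.94 2921
scene scale_grey [268.3, 269.0, 361.5, 344.7] 0.75 4383
scene beaker [173.7, 347.8, 231.1, 418.8] 0.68 2944
scene jar [353.4, 132.2, 379.5, 168.3] 0.93 858
scene wrench [399.6, 259.4, 476.8, 311.9] 0.64 1022
top bottle_red [260.3, 301.2, 292.6, 332.9] 0.76 638
top bottle_blue [434.5, 304.1, 474.9, 334.2] 0.63 934
top bottle_yellow [166.6, 216.2, 202.2, 249.2] 0.94 899
top scale_red [166.1, 209.2, 221.0, 278.1] 0.56 2421
top scale_blue [254.7, 281.4, 310.4, 354.3] 0.59 2863
top scale_yellow [411.5, 288.3, 471.8, 363.0] 0.74 2843
top scale_grey [305.5, 188.0, 372.2, 260.1] 0.58 3268
top beaker [434.5, 197.8, 479.2, 237.9] 0.89 1303
top jar [141.9, 302.2, 175.6, 329.6] 0.78 761
top wrench [216.8, 147.5, 289.3, 175.4] 0.83 719
scene bottle_red [0.461 0.06  0.03 ]
scene bottle_blue [ 0.455 -0.263  0.03 ]
scene bottle_yellow [0.623 0.225 0.03 ]
scene scale_red [0.62  0.218 0.   ]
scene scale_blue [0.47  0.055 0.   ]
scene scale_yellow [ 0.452 -0.26   0.   ]
scene scale_grey [ 0.652 -0.066 -0.   ]
scene beaker [ 0.644 -0.284  0.   ]
scene jar [0.482 0.264 0.   ]
scene wrench [0.771 0.108 0.   ]
top bottle_blue [ 0.458 -0.261  0.03 ]
top bottle_yellow [0.626 0.222 0.03 ]
top scale_red [0.623 0.226 0.   ]
top scale_blue [0.477 0.057 0.   ]
top scale_yellow [ 0.453 -0.253  0.   ]
top scale_grey [ 0.65  -0.059  0.   ]
top beaker [ 0.642 -0.283  0.   ]
top jar [0.478 0.278 0.   ]
top wrench [0.768 0.105 0.   ]
```

The top view shows red on blue mat (273,318), blue on yellow mat (460,320), yellow on red mat (176,230), and the grey scale empty at (339,217). The scene view agrees. Next I'll refine the cap and mat centres by colour.

```bash
cat >> h.py <<'E'
ROI={"top":{"red":(230,220),"blue":(250,330),"yellow":(0,0)}}
def colmask(im,c):
    h=cv2.cvtColor(im,cv2.COLOR_RGB2HSV); H,S,V=h[...,0].astype(int),h[...,1],h[...,2]
    m={"red":(H<5)|(H>174),"yellow":(H>22)&(H<36),"blue":(H>105)&(H<130)}[c]
    return (m&(S>(140))&(V>70)).astype(np.uint8)
def fit(n,im,c,pred,box,kind):
    # silhouette fit: colour mask within box vs model points at height
    x0,y0,x1,y1=[int(v) for v in box]; m=np.zeros(im.shape[:2],np.uint8); m[y0:y1,x0:x1]=colmask(im,c)[y0:y1,x0:x1]
    k,l,st,ce=cv2.connectedComponentsWithStats(m); i=1+np.argmax(st[1:,4]) ; return (l==i),st[i],ce[i]
E
python3 - <<'E'
from h import *
from scipy.optimize import minimize
np.set_printoptions(precision=4,suppress=True)
guess={"red":(.461,.06),"blue":(.457,-.262),"yellow":(.624,.223)}
sc={"red":(.622,.222),"blue":(.473,.056),"yellow":(.453,-.257),"grey":(.651,-.062)}
th=np.linspace(0,2*np.pi,60)
def caphull(n,xy):
    P=[[xy[0]+.02*np.cos(a),xy[1]+.02*np.sin(a),z] for z in(.114,.142) for a in th]
    return cv2.convexHull(proj(n,P).astype(np.float32))[:,0]
def centroid(h): m=cv2.moments(h); return np.array([m["m10"],m["m01"]])/m["m00"],m["m00"]
caps={}
for n in("top","scene"):
    im=ctrl.get_image(n)
    for c,g in guess.items():
        h=caphull(n,g); b=np.r_[h.min(0)-5,h.max(0)+6]
        m,st,ce=fit(n,im,c,None,b,0)
        tgt=np.array(ce); e=lambda xy:np.sum((centroid(caphull(n,xy))[0]-tgt)**2)
        r=minimize(e,g,method="Nelder-Mead",options=dict(initial_simplex=[g,(g[0]+.01,g[1]),(g[0],g[1]+.01)]))
        print(n,"cap",c,r.x,"area",st[4],"model",centroid(caphull(n,r.x))[1],"err",r.fun)
    hsv=cv2.cvtColor(im,cv2.COLOR_RGB2HSV)
    for c,g in sc.items():
        # ring: bright low-saturation pixels in the annulus 30..44mm round guess, at z=.03 ; fit circle in the world
        ctr=np.array(g)
        q=proj(n,[[g[0]+.05*np.cos(a),g[1]+.05*np.sin(a),.03] for a in th]); b=np.r_[q.min(0),q.max(0)].astype(int)
        pts=np.array([at_z(n,(u,v),.03)[:2] for v in range(b[1],b[3]+1) for u in range(b[0],b[2]+1) if hsv[v,u,1]<90 and hsv[v,u,2]>110])
        for tol in(.009,.006,.004,.003,.003,.003):
            d=np.linalg.norm(pts-ctr,axis=1); s=pts[abs(d-.0385)<tol]
            A=np.c_[2*s,np.ones(len(s))]; x=np.linalg.lstsq(A,(s**2).sum(1),rcond=None)[0]; ctr=x[:2]
        print(n,"ring",c,ctr,"r",np.sqrt(x[2]+ctr@ctr),len(s))
E
```

```text
top cap red [0.4687 0.0603] area 446 model 462.7731784633361 err 9.801501365606771e-05
top cap blue [ 0.4559 -0.2651] area 412 model 535.5569892576896 err 4.602172679127873e-05
top cap yellow [0.625  0.2265] area 443 model 508.8720485144295 err 4.168174833740986e-05
top ring red [0.623  0.2236] r 0.03899862790452727 203
top ring blue [0.4736 0.0542] r 0.03907604945872346 218
top ring yellow [ 0.4522 -0.2576] r 0.0388424850962544 152
top ring grey [ 0.6556 -0.0641] r 0.03893664039184729 223
scene cap red [0.4547 0.0684] area 267 model 536.94866896444 err 2.101403588017715e-05
scene cap blue [ 0.4421 -0.2611] area 466 model 853.0719889863976 err 5.103236391820046e-05
scene cap yellow [0.6155 0.232 ] area 312 model 525.0305024513509 err 1.9215149648369256e-05
scene ring red [0.6201 0.222 ] r 0.03917296165295077 128
scene ring blue [0.4712 0.0522] r 0.03883356019621191 149
scene ring yellow [ 0.4495 -0.2588] r 0.039070840675627265 173
scene ring grey [ 0.653  -0.0654] r 0.03889680812525556 276
```

```bash
sed -i 's/(S>(140))&(V>70)/(S>140)\&(V>25)/' h.py; cat >> h.py <<'E'
from scipy.optimize import minimize
th=np.linspace(0,2*np.pi,60)
def caphull(n,xy,z0=0.03):
    P=[[xy[0]+.02*np.cos(a),xy[1]+.02*np.sin(a),z0+z] for z in(.084,.112) for a in th]
    return cv2.convexHull(proj(n,P).astype(np.float32))[:,0]
def centroid(h): m=cv2.moments(h); return np.array([m["m10"],m["m01"]])/m["m00"],m["m00"]
def cap(n,im,c,g):
    h=caphull(n,g); m,st,ce=fit(n,im,c,None,np.r_[h.min(0)-5,h.max(0)+6],0)
    r=minimize(lambda xy:np.sum((centroid(caphull(n,xy))[0]-ce)**2),g,method="Nelder-Mead",options=dict(initial_simplex=[g,(g[0]+.01,g[1]),(g[0],g[1]+.01)]))
    return r.x,st[4]/centroid(caphull(n,r.x))[1]
def rel(*xyz):
    o=ctrl.get_obs(); return R.from_rotvec(o["tool_rot"]).inv().apply(np.array(xyz)-o["tool_pos"])
E
python3 - <<'E'
from h import *
np.set_printoptions(precision=4,suppress=True)
for n in("top","scene"):
    im=ctrl.get_image(n)
    for c,g in {"red":(.466,.062),"blue":(.453,-.263),"yellow":(.622,.226)}.items(): print(n,c,*cap(n,im,c,g))
print(rel(.466,.062,.267), R.from_rotvec(ctrl.get_obs()["tool_rot"]).as_matrix(), ctrl.get_obs()["t"])
E
```

```text
top red [0.4691 0.0601] 1.0139268303117197
top blue [ 0.4565 -0.2625] 0.9037196991047031
top yellow [0.6241 0.2251] 0.9598800010926334
scene red [0.4667 0.0583] 0.9298495729201075
scene blue [ 0.4542 -0.2636] 0.9542879273853104
scene yellow [0.6152 0.2349] 0.5450811499911424
[ 0.4541 -0.5035 -0.0277] [[ 0.9235  0.3837  0.    ]
 [ 0.3837 -0.9235 -0.    ]
 [ 0.      0.     -1.    ]] 2.3
```

Careful with the scale: shifts go in shares of 0.6 m and turns go in shares of pi rad. That gives: -0.5 m / 0.6 = -0.8333, 0.455 m / 0.6 = 0.7583.

Call:
advance --segments "0.085,0.3333,-0.3667,-0.0167,0,0,0;0.085,0.3333,-0.3667,-0.0167,0,0,0;0.085,0.3333,-0.3667,-0.0167,0,0,0;0.085,0.3333,-0.3667,-0.0167,0,0,0;0.085,0.3333,-0.3667,-0.0167,0,0,0;0.085,0.3333,-0.3667,-0.0167,0,0,0;0.085,0.3333,-0.3667,-0.0167,0,0,0;0.085,0.3333,-0.3667,-0.0167,0,0,0;0.085,0.7583,-0.8333,-0.0183,0,0,0;0.085,0.7583,-0.8333,-0.0183,0,0,0;0.085,0.7583,-0.8333,-0.0183,0,0,0;0.085,0.7583,-0.8333,-0.0183,0,0,0;0.085,0.7583,-0.8333,-0.0183,0,0,0;0.085,0.7583,-0.8333,-0.0183,0,0,0;0.085,0.7583,-0.8333,-0.0183,0,0,0;0.085,0.7583,-0.8333,-0.0183,0,0,0;0.085,0.7583,-0.8333,-0.0183,0,0,0;0.085,0.7583,-0.8333,-0.0183,0,0,0;0.085,0.7583,-0.8333,-0.0183,0,0,0;0.085,0.7583,-0.8333,-0.0183,0,0,0" --grip_n 40

```text
t: 3.97
tool_pos: [0.4681, 0.0589, 0.2502]
tool_rot: [3.08, 0.615, -0.001]
contact_force: [0.0, -0.3, -0.2]
opening: 0.0855
grip_force: 0.0
```

```bash
cat >> h.py <<'E'
def wristT():
    o=ctrl.get_obs(); p=ctrl.camera_params("wrist"); T=np.eye(4); T[:3,:3]=R.from_rotvec(o["tool_rot"]).as_matrix(); T[:3,3]=o["tool_pos"]; return T@p["tool_from_camera"]
_cam=cam
def cam(n):
    if n!="wrist": return _cam(n)
    p=ctrl.camera_params(n); return np.array([[p["fx"],0,p["cx"]],[0,p["fy"],p["cy"]],[0,0,1]]),np.array([p["k1"],0,0,0.]),wristT()
E
python3 - <<'E'
from h import *
np.set_printoptions(precision=4,suppress=True)
print(ctrl.camera_params("wrist")["tool_from_camera"]); im=ctrl.get_image("wrist"); cv2.imwrite("pics/w1.png",im[:,:,::-1]); print(cap("wrist",im,"red",(.468,.0592)),proj("wrist",[.468,.0592,.142]))
E
```

```text
[[ 0.0012 -0.9567 -0.291   0.0745]
 [ 1.      0.0015 -0.0006  0.0013]
 [ 0.001  -0.291   0.9567 -0.1341]
 [ 0.      0.      0.      1.    ]]
(array([0.4687, 0.0587]), np.float64(0.9882488255194266)) [[318.3423 243.3882]]
```

View pics/w1.png

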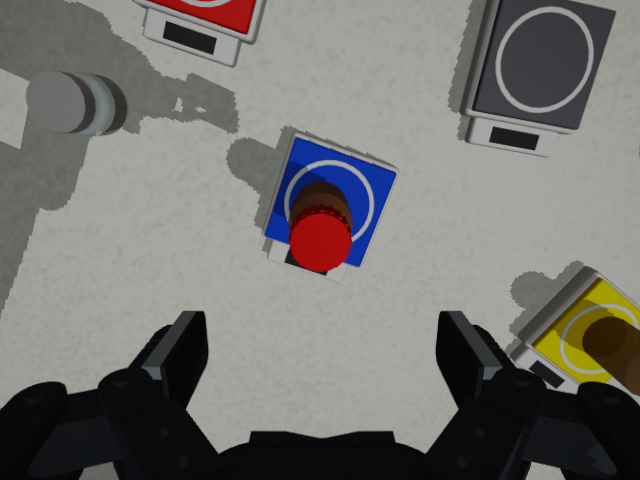

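The wrist view has the red cap centred at (320,240) between the jaws and agrees with the other cameras, so I'll descend and grip.

Scaled: 0.133 m / 0.6 = 0.2217, 0.125 m / 0.6 = 0.2083.

Call:
advance --segments "0.085,0,0,0.0667,0,0,0;0.085,0,0,0.1333,0,0,0;0.085,0,0,0.1833,0,0,0;0.085,0,0,0.2083,0,0,0;0.085,0,0,0.2217,0,0,0;0.085,0,0,0.2217,0,0,0;0.03,0,0,0.2217,0,0,0;0.03,0,0,0.2217,0,0,0;0.03,0,0,0.2217,0,0,0;0.03,0,0,0.2217,0,0,0;0.03,0,0,0.2217,0,0,0;0.03,0,0,0.2217,0,0,0;0.03,0,0,0.2217,0,0,0;0.03,0,0,0.2217,0,0,0;0.03,0,0,0.2217,0,0,0;0.03,0,0,0.2217,0,0,0" --grip_n 40

```text
t: 5.35
tool_pos: [0.4693, 0.0593, 0.1192]
tool_rot: [3.08, 0.615, 0.005]
contact_force: [-0.3, 0.8, 6.3]
opening: 0.0392
grip_force: 39.9
```

Scaled: 0.1855 m / 0.6 = 0.3092, -0.03 m / 0.6 = -0.05.

Call:
advance --segments "0.03,0,0,-0.0167,0,0,0;0.03,0,0,-0.05,0,0,0;0.03,0,0,-0.1,0,0,0;0.03,0,0,-0.15,0,0,0;0.03,0,0,-0.1833,0,0,0;0.03,0,0,-0.2,0,0,0;0.03,0.0167,0.025,-0.2,0,0,0;0.03,0.05,0.075,-0.2,0,0,0;0.03,0.0833,0.125,-0.2,0,0,0;0.03,0.1167,0.175,-0.2,0,0,0;0.03,0.15,0.225,-0.2,0,0,0;0.03,0.1833,0.275,-0.2,0,0,0;0.03,0.2,0.3,-0.2,0,0,0;0.03,0.2067,0.3092,-0.2,0,0,0;0.03,0.2067,0.3092,-0.2,0,0,0;0.03,0.2067,0.3092,-0.2,0,0,0"

```text
t: 6.68
tool_pos: [0.6529, -0.064, 0.2361]
tool_rot: [-3.079, -0.615, 0.004]
contact_force: [0.5, 0.6, -2.7]
opening: 0.0388
grip_force: 41.0
```

```bash
python3 - <<'E'
from h import *
np.set_printoptions(precision=4,suppress=True)
for n in("wrist","top","scene"):
    im=ctrl.get_image(n); cv2.imwrite(f"pics/{n}2.png",im[:,:,::-1])
E
```

```text
(no output)
```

View pics/scene2.png

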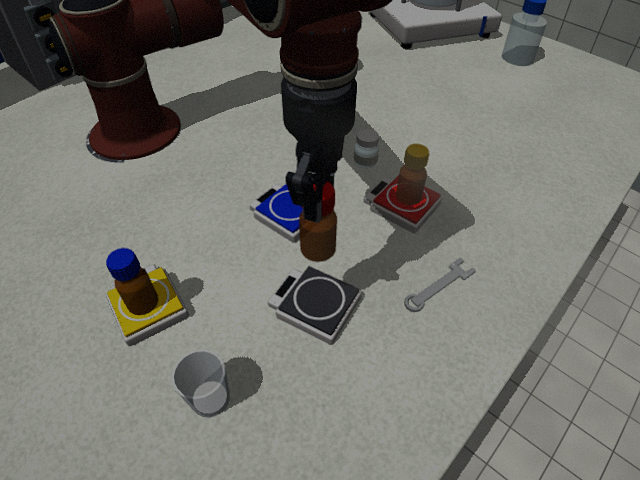

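The red bottle hangs upright, with its base at (318,250) over the grey scale. Lowering gently.

Scaled: 0.117 m / 0.6 = 0.195, 0.115 m / 0.6 = 0.1917.

Call:
advance --segments "0.03,0.0017,0.0017,0.0333,0,0,0;0.03,0.0017,0.0017,0.0833,0,0,0;0.03,0.0017,0.0017,0.1333,0,0,0;0.03,0.0017,0.0017,0.1667,0,0,0;0.03,0.0017,0.0017,0.1833,0,0,0;0.03,0.0017,0.0017,0.1883,0,0,0;0.03,0.0017,0.0017,0.1917,0,0,0;0.03,0.0017,0.0017,0.1933,0,0,0;0.03,0.0017,0.0017,0.195,0,0,0;0.03,0.0017,0.0017,0.195,0,0,0;0.03,0.0017,0.0017,0.195,0,0,0"

```text
t: 7.75
tool_pos: [0.6559, -0.0653, 0.1217]
tool_rot: [3.08, 0.614, 0.003]
contact_force: [-0.7, 1.4, -1.5]
opening: 0.0386
grip_force: 41.1
```

Scaled: 0.002 m / 0.6 = 0.0033, 0.001 m / 0.6 = 0.0017.

Call:
advance --segments "0.03,0,0,0.0017,0,0,0;0.03,0,0,0.0033,0,0,0;0.03,0,0,0.0033,0,0,0;0.03,0,0,0.0033,0,0,0"

```text
t: 8.08
tool_pos: [0.6557, -0.0652, 0.1193]
tool_rot: [3.08, 0.614, 0.002]
contact_force: [0.3, 0.2, 1.8]
opening: 0.0392
grip_force: 41.3
```

Call:
advance --segments "0.085,0,0,0,0,0,0;0.085,0,0,0,0,0,0;0.085,0,0,0,0,0,0;0.085,0,0,0,0,0,0;0.085,0,0,0,0,0,0;0.085,0,0,0,0,0,0;0.085,0,0,0,0,0,0;0.085,0,0,0,0,0,0;0.085,0,0,-0.0333,0,0,0;0.085,0,0,-0.1,0,0,0;0.085,0,0,-0.1667,0,0,0;0.085,0,0,-0.2167,0,0,0"

```text
t: 9.08
tool_pos: [0.6557, -0.0652, 0.2518]
tool_rot: [3.08, 0.614, 0.004]
contact_force: [0.6, -0.3, 0.2]
opening: 0.0852
grip_force: 0.0
```

Call:
advance --segments "0.085,-0.4333,0.1767,0,0,0,0;0.085,-0.4333,0.1767,0,0,0,0;0.085,-0.4333,0.1767,0,0,0,0;0.085,-0.4333,0.1767,0,0,0,0;0.085,-0.4333,0.1767,0,0,0,0;0.085,-0.4333,0.1767,0,0,0,0;0.085,-0.4333,0.1767,0,0,0,0;0.085,-0.4333,0.1767,0,0,0,0;0.085,-0.4333,0.1767,0,0,0,0;0.085,-0.4333,0.1767,0,0,0,0"

```text
t: 9.92
tool_pos: [0.4558, -0.2626, 0.2484]
tool_rot: [-3.081, -0.614, -0.001]
contact_force: [-0.5, 0.1, 0.1]
opening: 0.085
grip_force: 0.0
```

```bash
python3 - <<'E'
from h import *
np.set_printoptions(precision=4,suppress=True)
im=ctrl.get_image("wrist"); print("blue",cap("wrist",im,"blue",(.4553,-.263)))
for n in("top","scene"):
    im=ctrl.get_image(n); cv2.imwrite(f"pics/{n}3.png",im[:,:,::-1]); print(n,cap(n,im,"red",(.6555,-.065)))
b=cap("wrist",ctrl.get_image("wrist"),"blue",(.4553,-.263))[0]; print(rel(b[0],b[1],.1175),rel(.4724,.0532,.117))
E
```

```text
blue (array([ 0.4572, -0.2622]), np.float64(0.9658134948010556))
top (array([ 0.6557, -0.0644]), np.float64(0.9644530039793856))
scene (array([ 0.653 , -0.0661]), np.float64(0.9405993719267473))
[0.     0.0009 0.1307] [ 0.1362 -0.2846  0.1313]
```

View pics/top3.png

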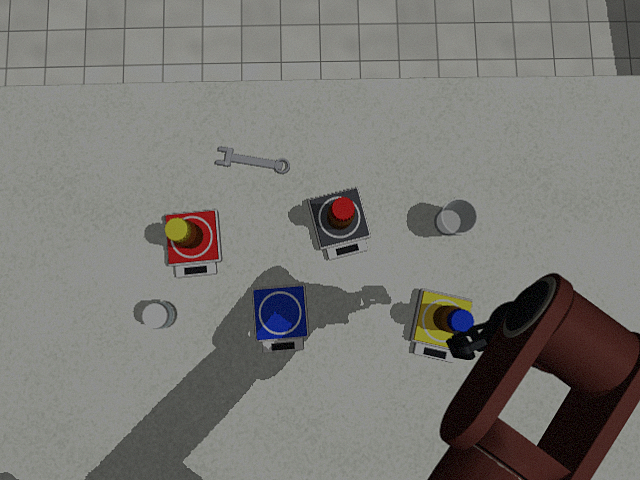

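Red stands inside the grey ring at (342,208), cap within 1 mm of the ring centre by calibration. Blue next.

Scaled: 0.131 m / 0.6 = 0.2183, 0.125 m / 0.6 = 0.2083.

Call:
advance --segments "0.085,0,0,0.0667,0,0,0;0.085,0,0,0.1333,0,0,0;0.085,0,0,0.1833,0,0,0;0.085,0,0,0.2083,0,0,0;0.085,0,0,0.2183,0,0,0;0.085,0,0,0.2183,0,0,0;0.03,0,0,0.2183,0,0,0;0.03,0,0,0.2183,0,0,0;0.03,0,0,0.2183,0,0,0;0.03,0,0,0.2183,0,0,0;0.03,0,0,0.2183,0,0,0;0.03,0,0,0.2183,0,0,0;0.03,0,0,0.2183,0,0,0;0.03,0,0,0.2183,0,0,0;0.03,0,0,0.2183,0,0,0" --grip_n 40

```text
t: 11.37
tool_pos: [0.4566, -0.2632, 0.1193]
tool_rot: [3.079, 0.614, 0.003]
contact_force: [-0.6, 2.2, 6.0]
opening: 0.0388
grip_force: 39.8
```

Call:
advance --segments "0.03,0,0,-0.0167,0,0,0;0.03,0,0,-0.05,0,0,0;0.03,0,0,-0.1,0,0,0;0.03,0,0,-0.15,0,0,0;0.03,0,0,-0.1833,0,0,0;0.03,0,0,-0.2,0,0,0;0.03,0.0167,-0.0333,-0.2,0,0,0;0.03,0.0417,-0.0833,-0.2,0,0,0;0.03,0.0667,-0.1383,-0.2,0,0,0;0.03,0.0917,-0.1917,-0.2,0,0,0;0.03,0.1167,-0.245,-0.2,0,0,0;0.03,0.1417,-0.3,-0.2,0,0,0;0.03,0.1667,-0.35,-0.2,0,0,0;0.03,0.1917,-0.4,-0.2,0,0,0;0.03,0.2133,-0.445,-0.2,0,0,0;0.03,0.2267,-0.4733,-0.2,0,0,0;0.03,0.2267,-0.4733,-0.2,0,0,0;0.03,0.2267,-0.4733,-0.2,0,0,0"

```text
t: 12.87
tool_pos: [0.4716, 0.0523, 0.2362]
tool_rot: [3.08, 0.618, -0.003]
contact_force: [0.2, 0.5, -3.3]
opening: 0.0391
grip_force: 41.3
```

```bash
python3 - <<'E'
from h import *
cv2.imwrite("pics/scene4.png",ctrl.get_image("scene")[:,:,::-1]); print(rel(.4724,.0532,.1175))
E
```

```text
[ 0.0014143  -0.00125541  0.11887073]
```

View pics/scene4.png

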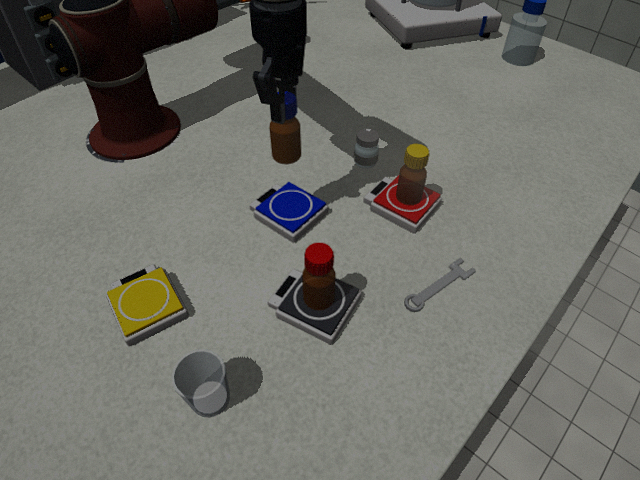

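Blue hangs upright, base at (286,155), over the blue mat. Red stands on grey. Lowering in small steps.

Scaled: 0.119 m / 0.6 = 0.1983, 0.118 m / 0.6 = 0.1967.

Call:
advance --segments "0.03,0.0017,-0.0017,0.0333,0,0,0;0.03,0.0017,-0.0017,0.0833,0,0,0;0.03,0.0017,-0.0017,0.1333,0,0,0;0.03,0.0017,-0.0017,0.1667,0,0,0;0.03,0.0017,-0.0017,0.1833,0,0,0;0.03,0.0017,-0.0017,0.19,0,0,0;0.03,0.0017,-0.0017,0.1933,0,0,0;0.03,0.0017,-0.0017,0.195,0,0,0;0.03,0.0017,-0.0017,0.1967,0,0,0;0.03,0.0017,-0.0017,0.1983,0,0,0;0.03,0.0017,-0.0017,0.1983,0,0,0;0.03,0.0017,-0.0017,0.1983,0,0,0"

```text
t: 13.92
tool_pos: [0.4736, 0.053, 0.1194]
tool_rot: [3.08, 0.615, 0.003]
contact_force: [1.1, -0.5, -1.1]
opening: 0.0389
grip_force: 41.5
```

Scaled: 0.002 m / 0.6 = 0.0033, 0.001 m / 0.6 = 0.0017.

Call:
advance --segments "0.03,0,0,0.0017,0,0,0;0.03,0,0,0.0033,0,0,0;0.03,0,0,0.0033,0,0,0;0.03,0,0,0.0033,0,0,0"

```text
t: 14.25
tool_pos: [0.4744, 0.0533, 0.1193]
tool_rot: [3.081, 0.615, 0.005]
contact_force: [-2.7, 0.0, 9.7]
opening: 0.0391
grip_force: 42.5
```

Scaled: -0.133 m / 0.6 = -0.2217, -0.1 m / 0.6 = -0.1667.

Call:
advance --segments "0.085,0,0,0,0,0,0;0.085,0,0,0,0,0,0;0.085,0,0,0,0,0,0;0.085,0,0,0,0,0,0;0.085,0,0,0,0,0,0;0.085,0,0,0,0,0,0;0.085,0,0,0,0,0,0;0.085,0,0,0,0,0,0;0.085,0,0,-0.0333,0,0,0;0.085,0,0,-0.1,0,0,0;0.085,0,0,-0.1667,0,0,0;0.085,0,0,-0.2217,0,0,0"

```text
t: 15.25
tool_pos: [0.473, 0.053, 0.2518]
tool_rot: [3.081, 0.615, 0.002]
contact_force: [1.8, -0.5, 0.2]
opening: 0.0851
grip_force: 0.0
```

Call:
advance --segments "0.085,0.34,-0.1683,0,0,0,0;0.085,0.34,-0.1683,0,0,0,0;0.085,0.34,-0.1683,0,0,0,0;0.085,0.34,-0.1683,0,0,0,0;0.085,0.34,-0.1683,0,0,0,0;0.085,0.34,-0.1683,0,0,0,0;0.085,0.34,-0.1683,0,0,0,0;0.085,0.34,-0.1683,0,0,0,0"

```text
t: 15.92
tool_pos: [0.6226, 0.2253, 0.2484]
tool_rot: [3.08, 0.617, -0.002]
contact_force: [0.3, -1.1, -1.0]
opening: 0.0853
grip_force: 0.0
```

```bash
python3 - <<'E'
from h import *
np.set_printoptions(precision=4,suppress=True)
b=cap("wrist",ctrl.get_image("wrist"),"yellow",(.623,.2245)); print("yel",b)
for n in("top","scene"):
    im=ctrl.get_image(n); cv2.imwrite(f"pics/{n}5.png",im[:,:,::-1]); print(n,cap(n,im,"blue",(.4724,.0532)))
b=b[0]; print(rel(b[0],b[1],.1175),rel(.4509,-.2582,.117))
E
```

```text
yel (array([0.6237, 0.2228]), np.float64(0.9838931243004378))
top (array([0.4742, 0.0524]), np.float64(1.8278082046594424))
scene (array([0.4719, 0.0523]), np.float64(0.9331072735700437))
[0.0012 0.0015 0.1318] [-0.3426  0.3797  0.1325]
```

View pics/scene5.png

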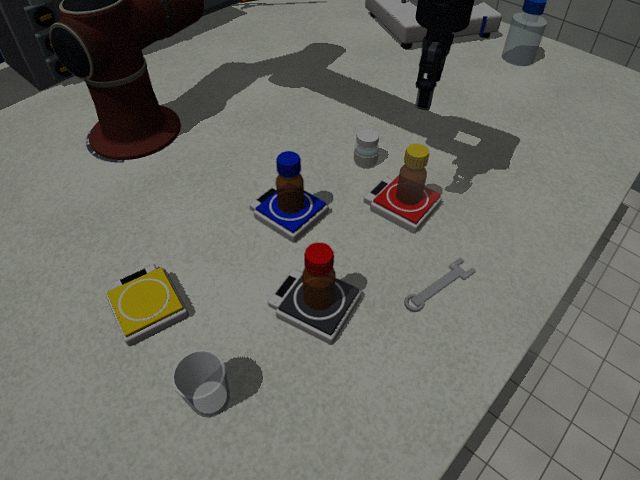

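Blue stands inside the blue ring (cap at 289,163), and yellow is centred to about 2 mm. Grasping yellow.

Scaled: 0.132 m / 0.6 = 0.22, 0.11 m / 0.6 = 0.1833.

Call:
advance --segments "0.085,0.0017,0.0017,0.0667,0,0,0;0.085,0.0017,0.0017,0.1333,0,0,0;0.085,0.0017,0.0017,0.1833,0,0,0;0.085,0.0017,0.0017,0.2083,0,0,0;0.085,0.0017,0.0017,0.22,0,0,0;0.085,0.0017,0.0017,0.22,0,0,0;0.03,0.0017,0.0017,0.22,0,0,0;0.03,0.0017,0.0017,0.22,0,0,0;0.03,0.0017,0.0017,0.22,0,0,0;0.03,0.0017,0.0017,0.22,0,0,0;0.03,0.0017,0.0017,0.22,0,0,0;0.03,0.0017,0.0017,0.22,0,0,0;0.03,0.0017,0.0017,0.22,0,0,0;0.03,0.0017,0.0017,0.22,0,0,0;0.03,0.0017,0.0017,0.22,0,0,0" --grip_n 40

```text
t: 17.32
tool_pos: [0.6251, 0.2245, 0.1198]
tool_rot: [-3.081, -0.615, -0.006]
contact_force: [-0.5, 0.3, 6.6]
opening: 0.0389
grip_force: 40.3
```

Call:
advance --segments "0.03,0,0,-0.0167,0,0,0;0.03,0,0,-0.05,0,0,0;0.03,0,0,-0.1,0,0,0;0.03,0,0,-0.15,0,0,0;0.03,0,0,-0.2,0,0,0;0.03,0,0,-0.225,0,0,0;0.03,0,0,-0.2333,0,0,0;0.03,-0.0167,0.0183,-0.2333,0,0,0;0.03,-0.05,0.055,-0.2333,0,0,0;0.03,-0.0917,0.1,-0.2333,0,0,0;0.03,-0.1333,0.1467,-0.2333,0,0,0;0.03,-0.175,0.1933,-0.2333,0,0,0;0.03,-0.2167,0.2383,-0.2333,0,0,0;0.03,-0.2583,0.285,-0.2333,0,0,0;0.03,-0.3,0.33,-0.2333,0,0,0"

```text
t: 18.57
tool_pos: [0.5309, -0.0297, 0.254]
tool_rot: [-3.08, -0.614, 0.008]
contact_force: [0.2, 0.3, -1.2]
opening: 0.0389
grip_force: 40.5
```

Call:
advance --segments "0.03,-0.0417,0.045,0,0,0,0;0.03,-0.0833,0.0917,0,0,0,0;0.03,-0.125,0.1383,0,0,0,0;0.03,-0.1667,0.1833,0,0,0,0;0.03,-0.2083,0.23,0,0,0,0;0.03,-0.245,0.27,0,0,0,0;0.03,-0.2667,0.2933,0,0,0,0;0.03,-0.2733,0.3017,0,0,0,0;0.03,-0.2733,0.3017,0,0,0,0;0.03,-0.2733,0.3017,0,0,0,0"

```text
t: 19.4
tool_pos: [0.4508, -0.2573, 0.2554]
tool_rot: [-3.078, -0.613, 0.003]
contact_force: [0.7, 0.0, -2.1]
opening: 0.0394
grip_force: 40.5
```

```bash
python3 - <<'E'
from h import *
cv2.imwrite("pics/scene6.png",ctrl.get_image("scene")[:,:,::-1]); print(rel(.4509,-.2582,.1175))
E
```

```text
[-0.00067258  0.00140028  0.13841708]
```

View pics/scene6.png

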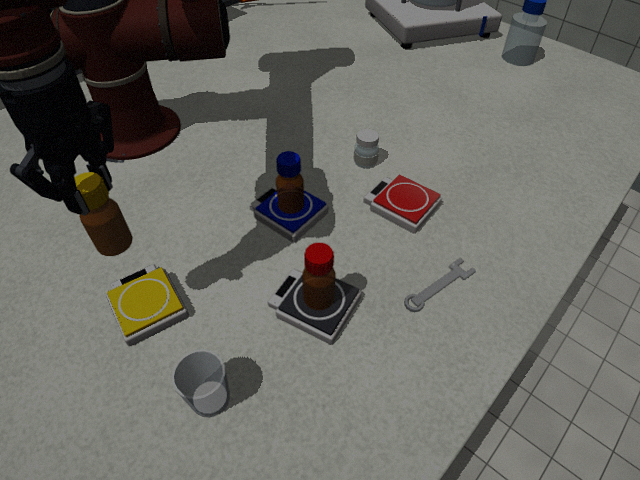

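Yellow is held, base at (110,248), above the yellow mat. The lean matches the perspective that blue showed there earlier. Lowering.

Scaled: 0.138 m / 0.6 = 0.23, 0.136 m / 0.6 = 0.2267.

Call:
advance --segments "0.03,0,0.0017,0.0333,0,0,0;0.03,0,0.0017,0.0833,0,0,0;0.03,0,0.0017,0.1333,0,0,0;0.03,0,0.0017,0.1833,0,0,0;0.03,0,0.0017,0.21,0,0,0;0.03,0,0.0017,0.22,0,0,0;0.03,0,0.0017,0.225,0,0,0;0.03,0,0.0017,0.2267,0,0,0;0.03,0,0.0017,0.2283,0,0,0;0.03,0,0.0017,0.23,0,0,0;0.03,0,0.0017,0.23,0,0,0;0.03,0,0.0017,0.23,0,0,0"

```text
t: 20.45
tool_pos: [0.4524, -0.2593, 0.1203]
tool_rot: [3.08, 0.614, 0.002]
contact_force: [0.9, -0.1, -1.2]
opening: 0.0392
grip_force: 40.6
```

Scaled: 0.002 m / 0.6 = 0.0033, 0.001 m / 0.6 = 0.0017.

Call:
advance --segments "0.03,0,0,0.0017,0,0,0;0.03,0,0,0.0033,0,0,0;0.03,0,0,0.0033,0,0,0;0.03,0,0,0.0033,0,0,0"

```text
t: 20.78
tool_pos: [0.4527, -0.2594, 0.1198]
tool_rot: [3.08, 0.614, 0.002]
contact_force: [-3.1, 2.5, 9.0]
opening: 0.039
grip_force: 41.6
```

Scaled: -0.133 m / 0.6 = -0.2217, -0.1 m / 0.6 = -0.1667.

Call:
advance --segments "0.085,0,0,0,0,0,0;0.085,0,0,0,0,0,0;0.085,0,0,0,0,0,0;0.085,0,0,0,0,0,0;0.085,0,0,0,0,0,0;0.085,0,0,0,0,0,0;0.085,0,0,0,0,0,0;0.085,0,0,0,0,0,0;0.085,0,0,-0.0333,0,0,0;0.085,0,0,-0.1,0,0,0;0.085,0,0,-0.1667,0,0,0;0.085,0,0,-0.2217,0,0,0"

```text
t: 21.78
tool_pos: [0.4521, -0.2589, 0.2528]
tool_rot: [3.08, 0.615, 0.001]
contact_force: [-0.1, -0.2, 0.9]
opening: 0.0852
grip_force: 0.0
```

Call:
advance --segments "0.085,0.4367,-0.1683,0,0,0,0;0.085,0.4367,-0.1683,0,0,0,0;0.085,0.4367,-0.1683,0,0,0,0;0.085,0.4367,-0.1683,0,0,0,0;0.085,0.4367,-0.1683,0,0,0,0;0.085,0.4367,-0.1683,0,0,0,0;0.085,0.4367,-0.1683,0,0,0,0;0.085,0.4367,-0.1683,0,0,0,0;0.085,0.4367,-0.1683,0,0,0,0"

```text
t: 22.53
tool_pos: [0.6557, -0.0637, 0.2496]
tool_rot: [-3.08, -0.619, 0.002]
contact_force: [-0.2, 0.2, 0.3]
opening: 0.0853
grip_force: 0.0
```

```bash
python3 - <<'E'
from h import *
np.set_printoptions(precision=4,suppress=True)
b=cap("wrist",ctrl.get_image("wrist"),"red",(.6545,-.0653)); print("red",b)
for n in("top","scene"):
    im=ctrl.get_image(n); cv2.imwrite(f"pics/{n}7.png",im[:,:,::-1]); print(n,cap(n,im,"yellow",(.4509,-.2582)))
b=b[0]; print(rel(b[0],b[1],.1175),rel(.6216,.2228,.117))
E
```

```text
red (array([ 0.6541, -0.0664]), np.float64(0.989810226006268))
top (array([ 0.4524, -0.2607]), np.float64(1.1515942001923618))
scene (array([ 0.4486, -0.261 ]), np.float64(0.87052470565164))
[-0.0006  0.0004  0.1327] [ 0.0801 -0.2792  0.1332]
```

View pics/scene7.png

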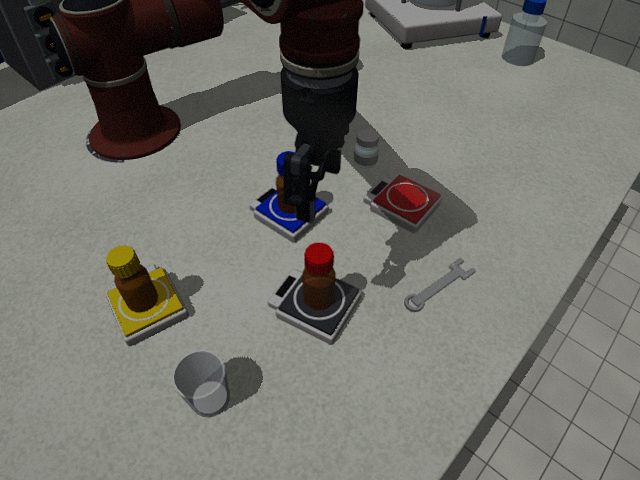

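Yellow stands in the yellow ring (cap at 124,262), and the gripper is over red. Moving red to the red scale.

Scaled: 0.132 m / 0.6 = 0.22, 0.08 m / 0.6 = 0.1333.

Call:
advance --segments "0.085,0,0,0.0667,0,0,0;0.085,0,0,0.1333,0,0,0;0.085,0,0,0.1833,0,0,0;0.085,0,0,0.2083,0,0,0;0.085,0,0,0.22,0,0,0;0.085,0,0,0.22,0,0,0;0.03,0,0,0.22,0,0,0;0.03,0,0,0.22,0,0,0;0.03,0,0,0.22,0,0,0;0.03,0,0,0.22,0,0,0;0.03,0,0,0.22,0,0,0;0.03,0,0,0.22,0,0,0;0.03,0,0,0.22,0,0,0;0.03,0,0,0.22,0,0,0;0.03,0,0,0.22,0,0,0" --grip_n 40

```text
t: 23.93
tool_pos: [0.6564, -0.065, 0.1208]
tool_rot: [3.08, 0.615, 0.005]
contact_force: [-0.9, 1.5, 6.2]
opening: 0.039
grip_force: 39.8
```

Call:
advance --segments "0.03,0,0,-0.0167,0,0,0;0.03,0,0,-0.05,0,0,0;0.03,0,0,-0.1,0,0,0;0.03,0,0,-0.15,0,0,0;0.03,0,0,-0.1833,0,0,0;0.03,0,0,-0.2,0,0,0;0.03,0.01,-0.0333,-0.2,0,0,0;0.03,0.0233,-0.0833,-0.2,0,0,0;0.03,0.0383,-0.1333,-0.2,0,0,0;0.03,0.055,-0.1917,-0.2,0,0,0;0.03,0.0717,-0.25,-0.2,0,0,0;0.03,0.0867,-0.3,-0.2,0,0,0;0.03,0.1,-0.35,-0.2,0,0,0;0.03,0.115,-0.4,-0.2,0,0,0;0.03,0.1267,-0.4417,-0.2,0,0,0;0.03,0.1333,-0.465,-0.2,0,0,0;0.03,0.1333,-0.465,-0.2,0,0,0;0.03,0.1333,-0.465,-0.2,0,0,0"

```text
t: 25.43
tool_pos: [0.6215, 0.2232, 0.2373]
tool_rot: [3.08, 0.616, -0.003]
contact_force: [-0.3, -0.4, -1.9]
opening: 0.0387
grip_force: 40.8
```

```bash
python3 - <<'E'
from h import *
print(rel(.6216,.2228,.1175))
E
```

```text
[0.00016916 0.00036627 0.11977225]
```

Call:
advance --segments "0.03,0,0,0.0333,0,0,0;0.03,0,0,0.0833,0,0,0;0.03,0,0,0.1333,0,0,0;0.03,0,0,0.1667,0,0,0;0.03,0,0,0.1833,0,0,0;0.03,0,0,0.19,0,0,0;0.03,0,0,0.1933,0,0,0;0.03,0,0,0.195,0,0,0;0.03,0,0,0.1967,0,0,0;0.03,0,0,0.1983,0,0,0;0.03,0,0,0.1983,0,0,0;0.03,0,0,0.1983,0,0,0"

```text
t: 26.43
tool_pos: [0.6229, 0.2235, 0.1209]
tool_rot: [3.081, 0.615, 0.004]
contact_force: [-0.1, -0.4, 0.4]
opening: 0.0388
grip_force: 41.2
```

Scaled: 0.001 m / 0.6 = 0.0017.

Call:
advance --segments "0.03,0,0,0.0017,0,0,0;0.03,0,0,0.0017,0,0,0;0.03,0,0,0.0017,0,0,0"

```text
t: 26.68
tool_pos: [0.6232, 0.2236, 0.1208]
tool_rot: [3.081, 0.615, 0.005]
contact_force: [-1.3, -0.7, 4.6]
opening: 0.039
grip_force: 41.7
```

Call:
advance --segments "0.085,0,0,0,0,0,0;0.085,0,0,0,0,0,0;0.085,0,0,0,0,0,0;0.085,0,0,0,0,0,0;0.085,0,0,0,0,0,0;0.085,0,0,0,0,0,0;0.085,0,0,0,0,0,0;0.085,0,0,0,0,0,0;0.085,0,0,-0.0333,0,0,0;0.085,0,0,-0.1,0,0,0;0.085,0,0,-0.1667,0,0,0;0.085,0,0,-0.2333,0,0,0;0.085,0,0,-0.2667,0,0,0;0.085,0,0.0667,-0.2667,0,0,0;0.085,0,0.1333,-0.2667,0,0,0;0.085,0,0.2,-0.2667,0,0,0;0.085,0,0.2,-0.2667,0,0,0;0.085,0,0.2,-0.2667,0,0,0"

```text
t: 28.18
tool_pos: [0.6685, 0.1105, 0.278]
tool_rot: [-3.082, -0.609, 0.001]
contact_force: [-0.8, -0.0, 0.8]
opening: 0.0847
grip_force: 0.0
```

```bash
python3 - <<'E'
from h import *
np.set_printoptions(precision=4,suppress=True)
S={"red":(.6216,.2228),"blue":(.4724,.0532),"yellow":(.4509,-.2582)}
for n in("top","scene"):
    im=ctrl.get_image(n); cv2.imwrite(f"pics/{n}8.png",im[:,:,::-1])
    for c in S: print(n,c,cap(n,im,c,S[c]))
E
```

```text
top red (array([0.6338, 0.222 ]), np.float64(1.0864262482663527))
top blue (array([0.4742, 0.0524]), np.float64(1.827833016145348))
top yellow (array([ 0.4525, -0.2607]), np.float64(1.15726838565872))
scene red (array([0.6169, 0.2263]), np.float64(0.8249905715772732))
scene blue (array([0.4718, 0.0524]), np.float64(0.9297627155047172))
scene yellow (array([ 0.4485, -0.2609]), np.float64(0.8729826718808958))
```

View pics/scene8.png

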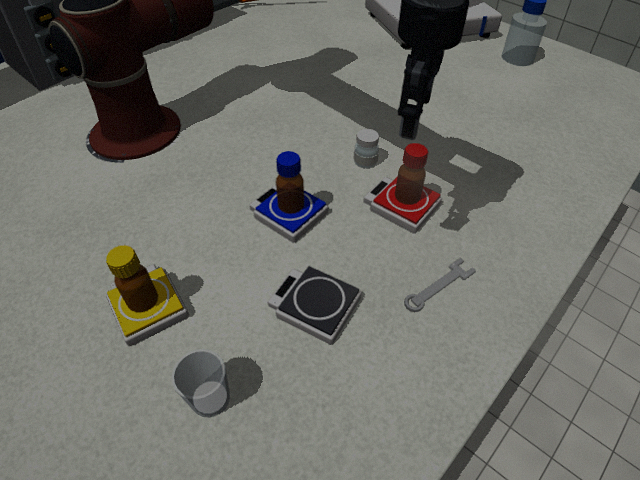

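View pics/top8.png

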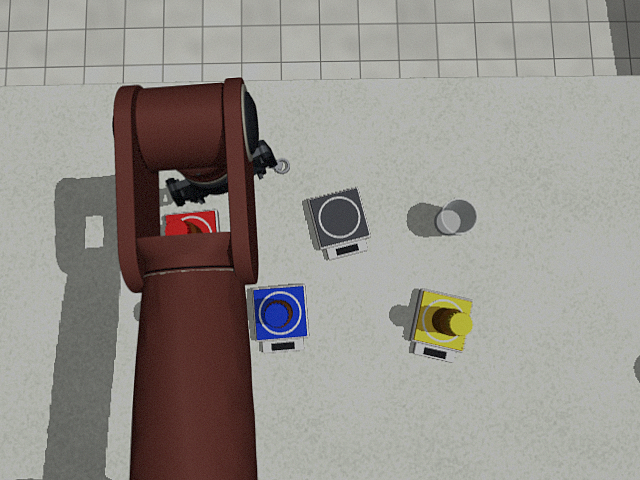

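Both views show every bottle upright in its own ring: red (410,175), blue (290,180) and yellow (135,280) in the scene view. The grey scale is empty at (320,298) and the bystanders haven't moved, so I'll hand in.

```bash
python3 -c "
from station import ctrl
print(ctrl.finish_job())"
```

```text
the job is handed in; nothing more can be done
None
```

The job is handed in at about 28 s: the red, blue and yellow bottles stand upright inside the rings of their own colour, the grey scale is empty, and the beaker, jar and wrench were left alone.

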